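# Clear chips and shim the hob's front rim

### The job

With the red scraper block, sweep the three tile chips out of the bay between the two blue tape strips in front of the hob, leaving them on the worktop beyond the strips, then set the scraper down clear of the bay. Then slide the yellow tapered shim, thin end first, flat on the worktop and straight in, under the hob's front rim between the strips until it drags snugly between rim and worktop without jacking the rim up, and finish still gripping it there, holding it at that depth while the clamps are tightened from below. Do not touch the chips with the fingers or the shim, and leave everything else lying on the worktop alone.

Things in the scene. Friction and masses are not known exactly. Their poses are not given: they have to be found in the camera images.
- bay: The bay: worktop between two blue masking-tape strips (each 140 mm long, 18 mm wide, flush, centre lines 60 mm to either side) that run from the hob's front rim towards the robot. Origin on the worktop plumb below the front edge of the hob's rim, midway between the strips; x runs under the hob, square to the rim, y along the rim to the left, z up. The strips lie at x from -140 to 0 mm.
- rim (a point): Lowest line of the hob's front rim (a rolled edge 10 mm thick), at the middle of its 520 mm length, 5 mm behind the rim's front edge; the rim runs straight along the bay's y. Its height is the gap over the worktop, 6 to 9 mm. The hob rests on a foam seal and tips about its back edge: the rim rises about 1 mm for each 8 N that lifts it.
- hob: The fixed two-burner stainless hob, 520 mm wide, 330 mm deep. Origin below the middle of its front edge, axes as the bay's. Its plate's top lies 10 mm above the rim's lowest line. It is clear underneath for 65 mm behind the rim; burners, knobs and a pan support on it stand up to 60 mm above the worktop, at least 60 mm behind the rim.
- shim_grip (a point): Centre of the grip block of the yellow shim (38 mm long, 28 mm wide, 22 mm high, lying flat, so 11 mm above the worktop). x points along the blade to its thin end, z up. The blade, 28 mm wide, runs 72 mm on from the block, 14 mm thick at the block and 2 mm at its tip, flat below and sloping on top (1 in 6). 50 g.
- shim_tip (a point): Middle of the shim's thin end, 91 mm along x from the grip's centre and 1 mm above the worktop as it lies; same axes. Under the rim, a push of about 10 N along the blade leaves it snug; well over 25 N jacks the rim up.
- scraper_center (a point): Centre of the scraper block, standing on its foot, 26 mm above the worktop. Black foot 120 mm long (its x), 32 mm wide, 14 mm high, with a steel edge along both long sides; on it a red grip 85 mm long (x), 26 mm wide (y), from 14 to 52 mm high. 0.16 kg.
- chip1_center (a point): Centre of a brown broken tile chip about 22 x 16 x 11 mm, 12 g, lying on the worktop in the bay.
- chip2_center (a point): Centre of a brown broken tile chip about 18 x 16 x 11 mm, 12 g, lying on the worktop in the bay.
- chip3_center (a point): Centre of a brown broken tile chip about 14 x 16 x 11 mm, 12 g, lying on the worktop in the bay.
- masking_tape: Bystander, leave alone: roll of blue masking tape, 100 mm across, 24 mm high.
- packers: Bystander, leave alone: stack of four flat coloured packers, 100 x 28 x 16 mm.
- screwdriver: Bystander, leave alone: orange screwdriver, 200 mm long.
- tape_measure: Bystander, leave alone: black tape measure, 72 x 34 x 70 mm.
- spirit_level: Bystander, leave alone: aluminium spirit level, 300 x 24 x 52 mm.
- screw_box: Bystander, leave alone: open box of screws, 110 x 85 x 40 mm.
- cartridge: Bystander, leave alone: white sealant cartridge lying down, 285 mm long, 47 mm across.
There are look-alikes about, which are no part of the job. There is more than one size of the part that bears shim_grip; the job needs the middle-sized.

How it is judged:
By the outcome, as a careful person would: the job done as asked, in the order asked, and still so for the second after the job is handed in, while the arm keeps its last pose, push and grip.
It also fails if it takes over 61 s, if anything falls off the work surface, if the arm or the gripper's body presses on something with over 40 N, if the wrist force passes 120 N, or if a joint passes its speed limit or range.

### The arm

A 6-joint arm with a two-finger parallel gripper is mounted at the origin on the work surface. World frame = base frame: x ahead of the robot, y to its left, z up, the work surface at z = 0. Lengths are in m, angles in rad, forces in N, time in s.
With the tool pointing down it reaches from about 0.25 to 0.85 m from the base axis. Payload 12.5 kg.
Tool frame: the origin (TCP) lies midway between the tips of the shut fingers; the grasp point (between the pads) lies 19 mm behind it (manip.hold_point_z is the distance from the TCP to the grasp point, in m); y points along the fingers, z is the direction in which the jaws open and shut, and the axes are right-handed (so a half turn about y gives the same grasp; the last joint's range is limited). The gripper opens to 93 mm and grips with 3 to 60 N. Pads are 15 mm wide; open, the fingers measure 128 mm over their backs; the gripper's body (75 mm by 188 mm) begins 65 mm behind the grasp point.
Start: joints at [1.034, 0.351, 1.652, -0, 1.139, -0.085], TCP at [0.24, 0.495, 0.219] pointing down, gripper open.
Joint ranges: [-2.75, 2.75], [-0.79, 2.1], [0.01, 2.65], [-1.57, 4.71], [0.07, 3.14], [-2.87, 2.87]. Speed limits (rad/s): [2.22, 2.22, 2.79, 3.14, 3.14, 3.14].

### API

Orientations are given as [roll, pitch, yaw] about the fixed x, y, z axes, in that order (R = Rz(yaw) Ry(pitch) Rx(roll)).
In Python, from bench import manip, readout, read_camera, get_calibration, order gives the robot as it stands. Calls block until the motion is done:
- manip.goto(position, orientation): joint-space move of the TCP to a pose.
- manip.move_linear(position, attitude=None, velocity=0.15, max_force=None): straight line of the TCP; attitude=None keeps the orientation; velocity is the mean speed in m/s. With max_force (N) it stops when the force on the tool has changed by that much, and returns True; else False.
- manip.move_joints(angles): joint-space move.
- manip.gripper_to(opening, strength=None): finger opening in m; strength is the grip in N (None keeps the last); returns when the fingers have stopped.
- manip.hold(seconds).
- manip.inverse_kinematics(position, orientation): joint angles nearest the present ones, or None.
- readout.observe(): the state.
- read_camera(name): name is "scene" or "top" or "wrist"; returns the picture (400x640x3 uint8, red, green, blue); there is no depth.
- get_calibration(name): a dict with "fx", "fy", "cx", "cy" (pixels), "camera_from_world" (4x4, takes a point from world to camera coordinates); the wrist camera has in their place "T_tool_cam" (4x4, takes a point from camera to tool coordinates, whose origin is the TCP and whose axes are the tool frame's). Camera axes: x right, y up, looking along -z (the intrinsics and any distortion apply to the point x, -y, -z); pixel columns grow to the right and rows downward; lengths in m; the calibration is good to about 2 mm. A picture is of the moment at which its call begins: read the wrist's pose just before it. get_calibration takes no time and is no camera call.
A pose or a line that the arm cannot do raises manip.Unreachable and nothing moves.
- order.job_done(): hands the job in, once; it reports no verdict.
The state is a dict: "clock": time; "joint_positions": joint angles; "dq": joint speeds; "effort": joint torques, N m; "tool_pos": TCP position; "ee_rot": TCP orientation; "wrist_force": force on the tool from outside, world axes, zero at the start; "ft_torque": the same for the moment, N m; "gripper_width": finger opening in m.
Only numpy, scipy, OpenCV 4.12 (cv2) and the standard library are available. Lean on these libraries where they do the work, as an engineer would, in place of code of your own. Each camera call takes 0.05 s, during which the arm holds its last target.

## Working session

There is one attempt and no reset: what is moved stays moved. The work goes in short steps, each a Python script; the robot and the scene stay as the last script left them, time stands still between calls to the robot, and variables do not carry over. Pictures are saved under pics/ and viewed, and the job is handed in when it is done.

```bash
ls; mkdir -p pics; python3 - <<'E'
from bench import manip, readout, read_camera, get_calibration, order
import cv2
for n in ["scene","top","wrist"]:
    im=read_camera(n); cv2.imwrite(f"pics/{n}0.png",im[:,:,::-1])
    print(n,get_calibration(n))
print(readout.observe(), manip.hold_point_z)
E
```

```text
pics
scene {'fx': 374.7658974767012, 'fy': 374.7658974767012, 'cx': 315.5894348193256, 'cy': 205.54200093336323, 'camera_from_world': array([[ 0.84414676,  0.53576424, -0.01931122, -0.39478358],
       [-0.31994393,  0.53235073,  0.78373374,  0.12299315],
       [ 0.43017685, -0.6554078 ,  0.62079666, -1.40233621],
       [ 0.        ,  0.        ,  0.        ,  1.        ]])}
top {'fx': 363.76021842857347, 'fy': 363.76021842857347, 'cx': 324.6300533269923, 'cy': 204.24926691041156, 'camera_from_world': array([[-4.55903533e-04, -9.99961056e-01, -8.81352036e-03,
         2.80206810e-03],
       [ 9.84466936e-01, -1.99619014e-03,  1.75558731e-01,
        -4.80830701e-01],
       [-1.75569487e-01, -8.59658153e-03,  9.84429507e-01,
        -1.22160135e+00],
       [ 0.00000000e+00,  0.00000000e+00,  0.00000000e+00,
         1.00000000e+00]])}
wrist {'fx': 284.60093999782595, 'fy': 284.60093999782595, 'cx': 316.035577048241, 'cy': 202.0395759829833, 'T_tool_cam': array([[ 1.81089503e-04, -9.62727252e-01, -2.70474039e-01,
        -7.48766570e-02],
       [ 1.67983556e-04,  2.70474069e-01, 
[... 191 characters left out ...]
     1.00000000e+00]])}
{'clock': 0.15, 'joint_positions': array([ 1.03442515e+00,  3.51122338e-01,  1.65225330e+00,  1.10086027e-05,
        1.13909368e+00, -8.45870024e-02]), 'dq': array([ 0.00130952, -0.00143072, -0.00210606, -0.00092362, -0.00015473,
       -0.00049221]), 'effort': array([-6.84403403e-05, -4.97469306e+01, -2.85339081e+01,  6.99221715e-02,
        2.45133752e-02, -1.49656944e-04]), 'tool_pos': array([0.23995202, 0.4946146 , 0.21822873]), 'ee_rot': array([-1.57166901e+00,  8.40248861e-05, -4.51788825e-01]), 'wrist_force': array([-0.11943524,  0.31017012, -0.63544638]), 'ft_torque': array([ 0.01427437,  0.02934637, -0.01425298]), 'gripper_width': 0.09305242799282769} 0.0188
```

View pics/top0.png

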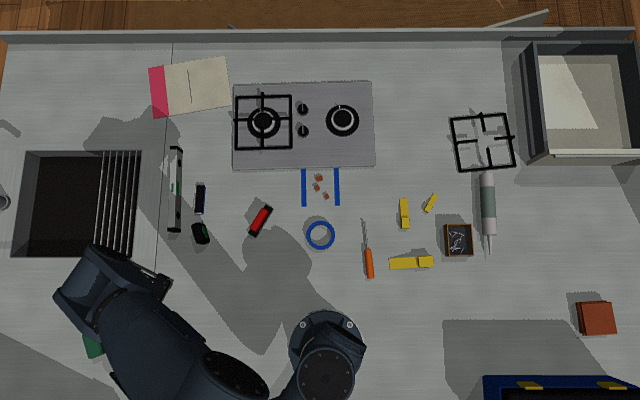

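View pics/scene0.png

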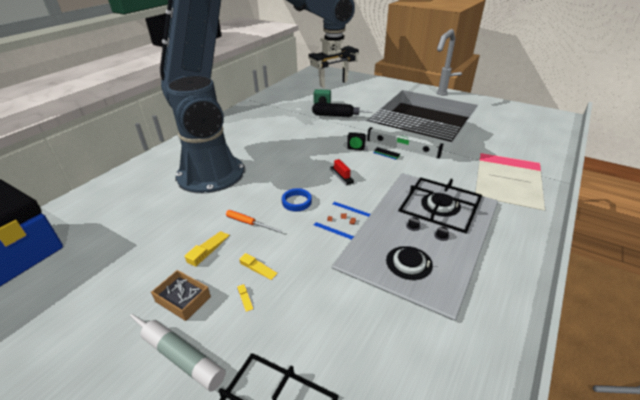

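View pics/wrist0.png

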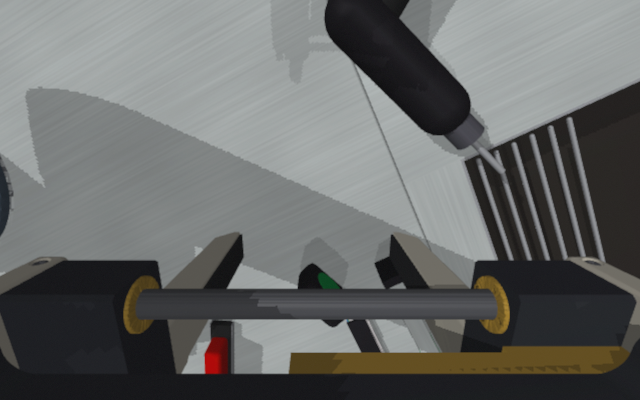

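```bash
cat > h.py <<'E'
from bench import manip, readout, read_camera, get_calibration, order
import numpy as np, cv2
def ray(name,u,v,z=0.,obs=None):
    c=get_calibration(name)
    d=np.array([(u-c['cx'])/c['fx'],-(v-c['cy'])/c['fy'],-1.])
    M=np.linalg.inv(c['camera_from_world'])
    o=M[:3,3]; w=M[:3,:3]@d
    return o+w*(z-o[2])/w[2]
def proj(name,p):
    c=get_calibration(name); q=c['camera_from_world']@np.append(p,1)
    return c['cx']+c['fx']*q[0]/-q[2], c['cy']-c['fy']*q[1]/-q[2]
def crop(im,x0,y0,x1,y1,k,fn):
    cv2.imwrite(fn,cv2.resize(im[y0:y1,x0:x1,::-1],None,fx=k,fy=k,interpolation=cv2.INTER_CUBIC))
E
python3 - <<'E'
import cv2
a=cv2.imread('pics/top0.png')
def c(x0,y0,x1,y1,k,f): cv2.imwrite(f,cv2.resize(a[y0:y1,x0:x1],None,fx=k,fy=k,interpolation=cv2.INTER_CUBIC))
c(240,155,350,255,7,'pics/c1.png')
c(380,180,480,280,6,'pics/c2.png')
E
```

```text
(no output)
```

View pics/c1.png

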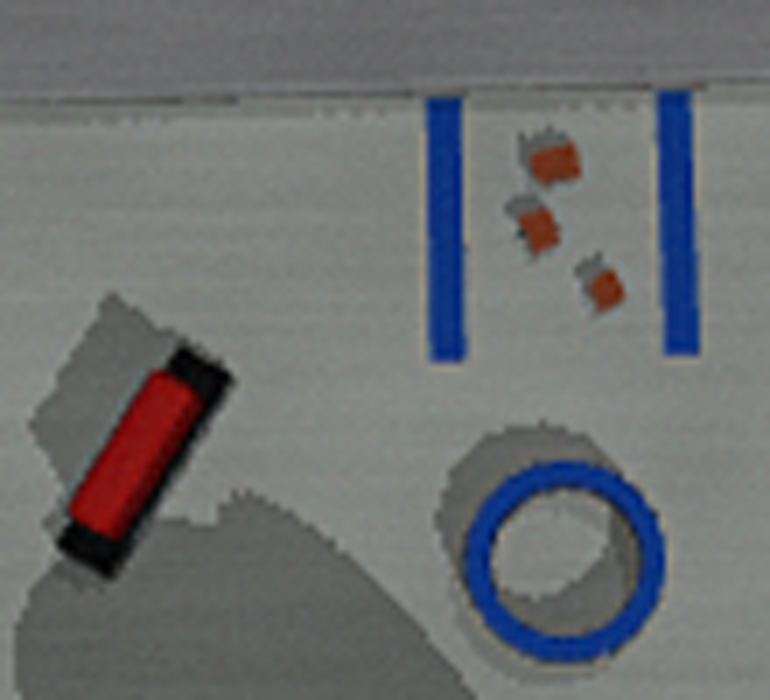

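View pics/c2.png

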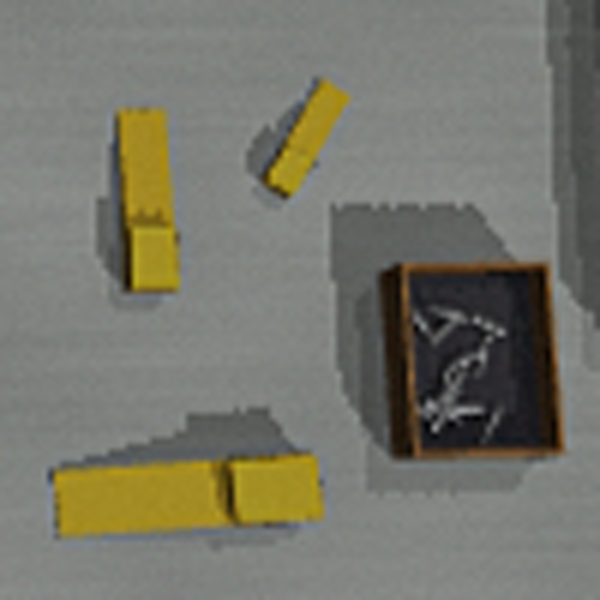

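```bash
python3 - <<'E'
from h import *
np.set_printoptions(precision=4,suppress=True)
def A(u,v,z,x0=240,y0=155,k=7): return ray('top',x0+(u+.5)/k-.5,y0+(v+.5)/k-.5,z)
fl=A(448.5,360,0);fr=A(682,354,0);bl=A(443.5,97,0);br=A(674,91,0)
print('strip',fl,fr,bl,br, np.linalg.norm((fl-fr)),np.linalg.norm(bl-br),np.linalg.norm(fl-bl),np.linalg.norm(fr-br))
for c in [(fl-fr),(bl-br)]: print(np.arctan2(-c[0],c[1]))
for c in [bl-fl,br-fr]: print(np.arctan2(c[1],c[0]))
for p in [(555,162),(540,230),(606,291)]: print('chip',A(*p,.011))
print('red',[A(*p,.052) for p in [(160,370),(203,395),(112,538),(70,510)]], np.mean([A(*p,.052) for p in [(160,370),(203,395),(112,538),(70,510)]],0))
f=[A(*p,.014) for p in [(183,343),(233,378),(110,580),(57,545)]]
print('foot',f,np.mean(f,0)); d=(f[0]+f[1]-f[2]-f[3])/2; print(np.linalg.norm(d),np.arctan2(d[1],d[0]))
g=[A(*p,.022,380,180,6) for p in [(134,228),(173,226),(180,290),(137,292)]]
t=[A(*p,.002,380,180,6) for p in [(118,109),(164,108)]]
t1=np.mean(t,0);g1=np.mean(g,0);d=t1-g1;print('shim',g1,t1,np.linalg.norm(d[:2]),np.arctan2(d[1],d[0]))
print('hob edge',[A(u,v,.018) for u,v in [(0,100),(240,95),(555,88),(760,83)]])
print('mt',A(565,562,.024)[:2])
print(A(0,0,0),manip.inverse_kinematics([.5,0,.1],[-np.pi/2,0,0]))
E
```

```text
strip [0.4822 0.078  0.    ] [ 0.4851 -0.0418  0.    ] [0.6218 0.082  0.    ] [ 0.6247 -0.0386  0.    ] 0.11986951645548953 0.12055252249113138 0.13963672843317776 0.1396208626010691
0.024082494640019957
0.0239615600271517
0.02841226684205488
0.023520889299332843
chip [0.5838 0.0233 0.011 ]
chip [0.5479 0.0309 0.011 ]
chip [ 0.5159 -0.0029  0.011 ]
red [array([0.4684, 0.2167, 0.052 ]), array([0.4559, 0.1951, 0.052 ]), array([0.3855, 0.2376, 0.052 ]), array([0.3992, 0.2586, 0.052 ])] [0.4273 0.227  0.052 ]
foot [array([0.4888, 0.2123, 0.014 ]), array([0.4707, 0.1864, 0.014 ]), array([0.3683, 0.2455, 0.014 ]), array([0.3859, 0.2727, 0.014 ])] [0.4284 0.2292 0.014 ]
0.11877767970151586 -0.5274815755538463
shim [ 0.4183 -0.2804  0.022 ] [ 0.5115 -0.2794  0.002 ] 0.09321268530456346 0.011673596962612382
hob edge [array([0.6158, 0.3098, 0.018 ]), array([0.6181, 0.1858, 0.018 ]), array([0.6213, 0.0232, 0.018 ]), array([ 0.6237, -0.0825,  0.018 ])]
mt [0.3761 0.0175]
[0.6753 0.3165 0.    ] [-0.0931  0.4263  1.883   0.      0.8322 -1.6639]
```

Candidates. Shims: large (411,262), middle (404,213), small (430,203). The middle one measures about 110 mm, with 93 mm from grip to tip, so it matches. Red block: scraper at (260,220). The brown-red box at (596,318) isn't it, because it has no foot and is too large. Chips are at (319,178), (317,188) and (326,196), and the blue roll at (320,235) is a bystander. The close crops confirm the scraper's black foot with red grip, and the middle shim with its thin end toward the hob.

```bash
cat >> h.py <<'E'
BO=np.array([.6233,.0217]); BY=.0242
def bay(x,y,z): 
    c,s=np.cos(BY),np.sin(BY); return [BO[0]+c*x-s*y, BO[1]+s*x+c*y, z]
def tobay(p):
    d=np.array(p[:2])-BO; c,s=np.cos(BY),np.sin(BY); return np.array([c*d[0]+s*d[1],-s*d[0]+c*d[1]])
def ori(y): return [-np.pi/2,0,y]
def st(m=''):
    o=readout.observe(); print(m,'t%.2f'%o['clock'],np.round(o['tool_pos'],4),np.round(o['ee_rot'],3),'F',np.round(o['wrist_force'],1),'w%.4f'%o['gripper_width']); return o
def pic(n,fn):
    im=read_camera(n); cv2.imwrite(fn,im[:,:,::-1]); return im
E
python3 - <<'E'
from h import *
manip.goto([.428,.228,.15],ori(-.527)); st('above')
pic('wrist','pics/w1.png')
manip.move_linear([.428,.228,.021],velocity=.25); st('down')
manip.gripper_to(.015,40); st('grip')
manip.move_linear([.428,.228,.09],velocity=.25); st('lift')
im=pic('top','pics/top1.png'); crop(im,240,140,370,240,6,'pics/c3.png')
E
```

```text
above t1.41 [0.4279 0.2288 0.1502] [-1.57  -0.    -0.526] F [-0.1  0.1 -0.3] w0.0927
down t2.12 [0.4284 0.2286 0.0218] [-1.57e+00 -1.00e-03 -5.26e-01] F [ 0.5 -0.  -0.3] w0.0926
grip t3.17 [0.4282 0.2281 0.021 ] [-1.57  -0.    -0.527] F [ 1.8  2.1 -0.1] w0.0254
lift t3.60 [0.4278 0.2279 0.0901] [-1.57  -0.    -0.527] F [ 0.5 -0.3 -2.4] w0.0257
```

View pics/c3.png

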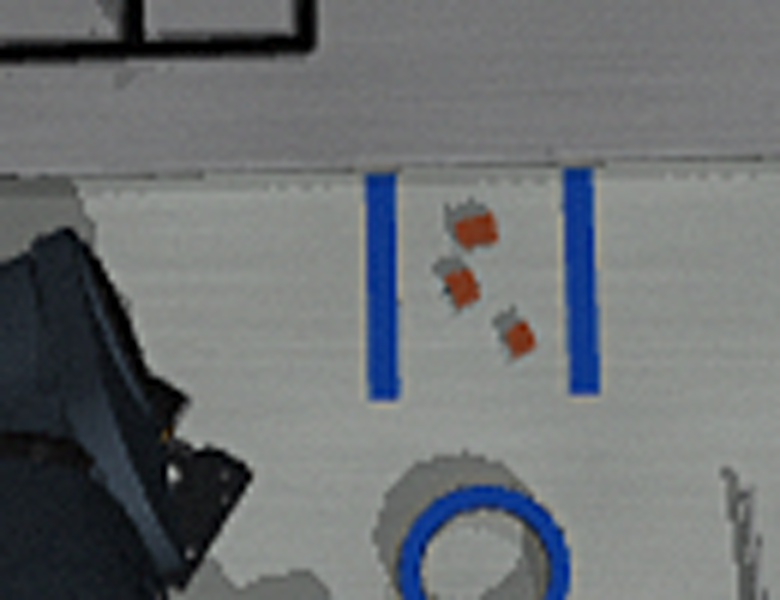

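View pics/w1.png

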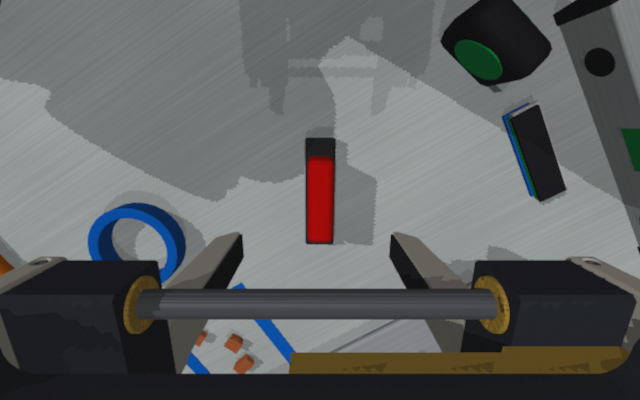

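The wrist view shows the scraper square between the fingers at (320,195). In the top crop the chips lie at (475,230), (460,288) and (518,338), between the strips. The scraper is held at 26 mm width, so I'll sweep to the right.

```bash
python3 - <<'E'
from h import *
print('screwdriver tip bay',tobay(ray('top',361,218,.01)))
manip.move_linear(bay(-72,64,60) if 0 else bay(-.072,.062,.085),attitude=ori(BY),velocity=.25); st()
manip.move_linear(bay(-.072,.062,.030),velocity=.25)
print(manip.move_linear(bay(-.072,.062,.019),velocity=.05,max_force=6)); st('touch')
o=readout.observe(); z=o['tool_pos'][2]
manip.move_linear(bay(-.072,-.04,z),velocity=.1); st('mid')
im=pic('top','pics/top2.png'); crop(im,260,140,390,240,6,'pics/c4.png')
E
```

```text
screwdriver tip bay [-0.18987948 -0.14335466]
 t4.56 [0.5487 0.0824 0.084 ] [-1.571  0.002  0.023] F [-0.4 -1.1 -3. ] w0.0256
True
touch t5.20 [0.551  0.0824 0.0207] [-1.571 -0.003  0.024] F [-0.5 -0.1  3. ] w0.0260
mid t6.38 [ 0.5524 -0.0199  0.0208] [-1.571e+00 -1.000e-03  2.500e-02] F [-1.  -2.2  0.5] w0.0256
```

View pics/c4.png

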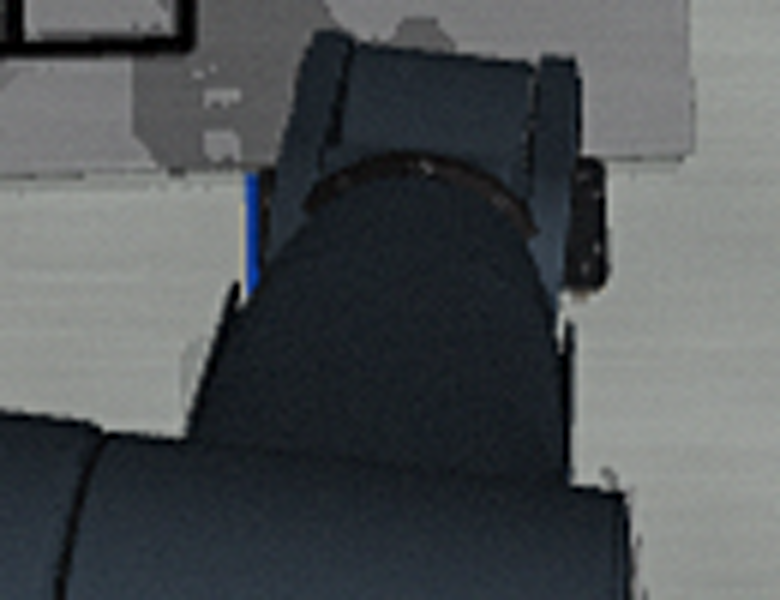

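The arm hides the bay in the top view, so I'll finish the sweep and check with the scene and wrist cameras before letting go.

```bash
python3 - <<'E'
from h import *
z=.0205
manip.move_linear(bay(-.072,-.118,z),velocity=.1); st('end')
im=pic('scene','pics/s3.png'); crop(im,260,150,440,280,4,'pics/c5.png')
pic('wrist','pics/w3.png')
E
```

```text
end t7.36 [ 0.5544 -0.0986  0.0207] [-1.572e+00 -1.000e-03  2.400e-02] F [-0.5 -3.9  4.6] w0.0261
```

View pics/c5.png

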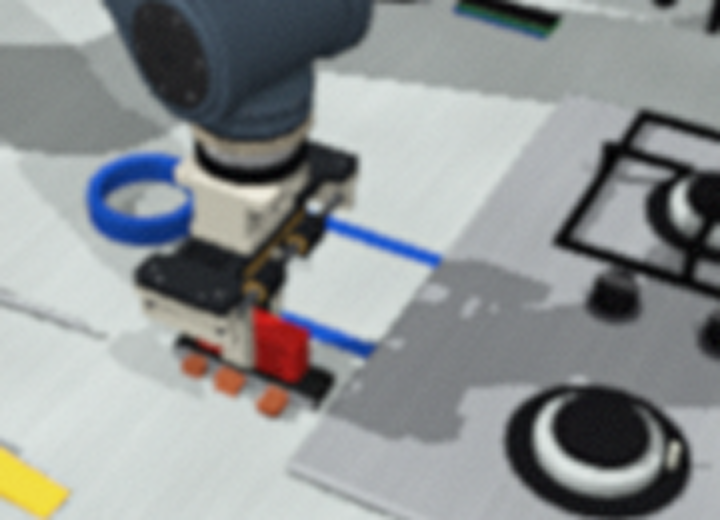

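View pics/w3.png

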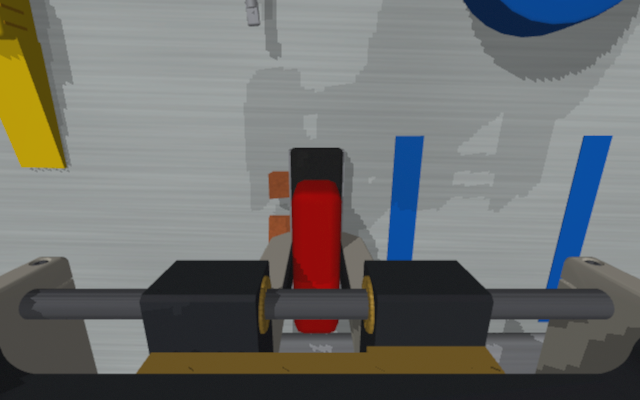

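All three chips lie ahead of the foot, at (195,363), (230,380) and (272,402) in the scene crop, well right of the right strip. I'll back off a little, release the scraper and look from above the shim.

```bash
python3 - <<'E'
from h import *
manip.move_linear(bay(-.072,-.108,.0207),velocity=.1); st('back')
manip.gripper_to(.06); st('open')
manip.move_linear(bay(-.072,-.108,.13),velocity=.25); st('up')
manip.goto([.418,-.2804,.13],ori(.012)); o=st('shim')
pic('wrist','pics/w4.png')
im=pic('top','pics/top4.png'); crop(im,280,140,410,240,6,'pics/c6.png')
E
```

```text
back t7.71 [ 0.5539 -0.0871  0.0207] [-1.57e+00 -1.00e-03  2.50e-02] F [0.1 4.6 4.8] w0.0257
open t8.46 [ 0.5539 -0.088   0.0207] [-1.571e+00 -1.000e-03  2.400e-02] F [-0.4 -1.   0. ] w0.0599
up t9.04 [ 0.5537 -0.0879  0.1298] [-1.571e+00 -1.000e-03  2.400e-02] F [-0.8  0.1  0. ] w0.0600
shim t9.97 [ 0.4184 -0.2798  0.1296] [-1.57   0.     0.012] F [ 1.  -0.  -0.7] w0.0601
```

View pics/c6.png

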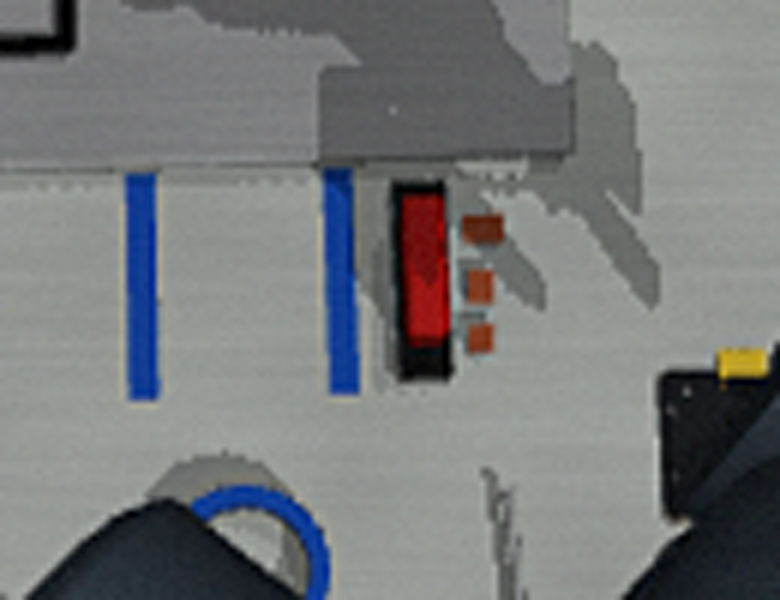

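View pics/w4.png

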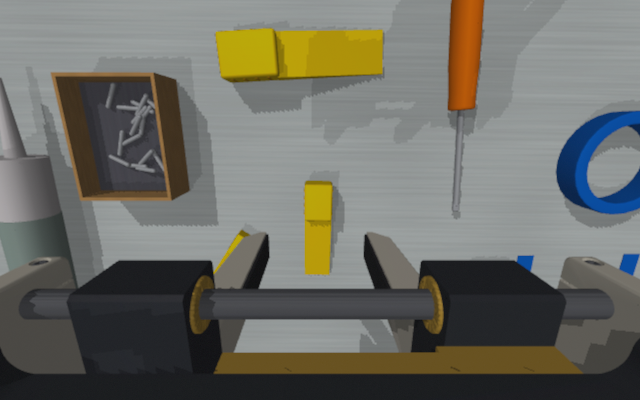

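The bay is clear. In the top crop the scraper sits right of the right strip at (425,280), and the chips are beyond it at (483,230), (480,287) and (480,338). The wrist view shows the middle shim centred at (318,225), square to the fingers.

```bash
python3 - <<'E'
from h import *
from scipy.spatial.transform import Rotation as Ro
# wrist check of block centre
o=readout.observe(); c=get_calibration('wrist'); R=Ro.from_euler('xyz',o['ee_rot']).as_matrix()
def wr(u,v,z):
    d=np.array([(u-c['cx'])/c['fx'],-(v-c['cy'])/c['fy'],-1.]); T=c['T_tool_cam']
    w=R@T[:3,:3]@d; p=o['tool_pos']+R@T[:3,3]; return p+w*(z-p[2])/w[2]
print('block rear/front',wr(318,182,.022),wr(318,220,.022),'tip',wr(317,273,.002))
manip.move_linear([.418,-.2804,.005],velocity=.25); st('down')
manip.gripper_to(.018,60); st('grip')
manip.move_linear([.418,-.2804,.085],velocity=.25); st('lift')
manip.move_linear(bay(-.125,0,.085),attitude=ori(BY),velocity=.25); st('pre')
pic('wrist','pics/w5.png')
im=pic('scene','pics/s5.png'); crop(im,260,150,440,280,4,'pics/c7.png')
E
```

```text
block rear/front [ 0.40022811 -0.27850512  0.022     ] [ 0.43971574 -0.27790654  0.022     ] tip [ 0.51151784 -0.27783546  0.002     ]
down t10.72 [ 0.4187 -0.2804  0.0057] [-1.571e+00 -1.000e-03  1.300e-02] F [ 0.3  0.6 -0.2] w0.0600
grip t11.35 [ 0.4181 -0.2804  0.0054] [-1.571 -0.     0.012] F [-1.2  0.8  7. ] w0.0276
lift t11.82 [ 0.4181 -0.2805  0.0853] [-1.571e+00 -1.000e-03  1.200e-02] F [ 0.2  0.4 -1.4] w0.0276
pre t13.21 [0.498  0.018  0.0848] [-1.571e+00  1.000e-03  2.300e-02] F [ 0.1 -0.2 -0.5] w0.0276
```

View pics/c7.png

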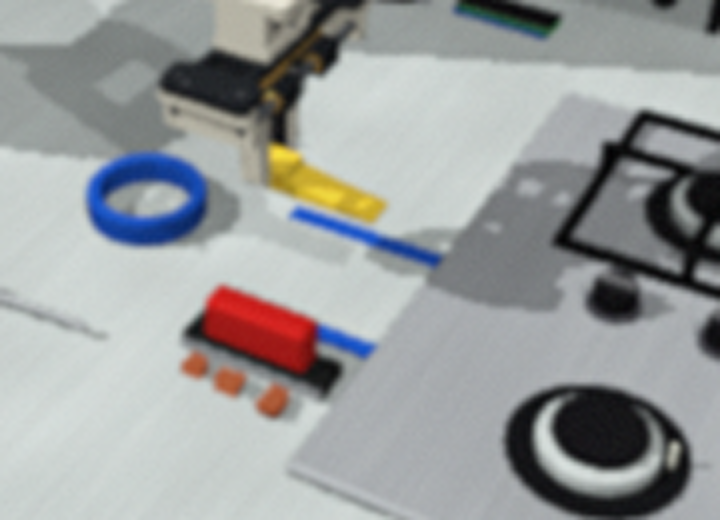

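View pics/w5.png

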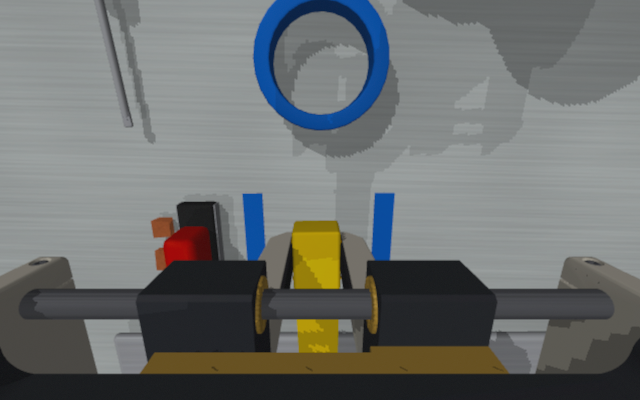

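The shim is held straight and centred between the strips (wrist view: blade at column 317, strips at 253 and 384). I'll lower it and push in under force control.

```bash
python3 - <<'E'
from h import *
manip.move_linear(bay(-.125,0,.014),velocity=.2); manip.hold(.2); st('near')
print(manip.move_linear(bay(-.125,0,.002),velocity=.02,max_force=3)); o=st('touch')
z=min(max(o['tool_pos'][2],.0045),.006)
print('z',z)
manip.move_linear(bay(-.085,0,z),velocity=.05); manip.hold(.2); st('in')
print(manip.move_linear(bay(-.040,0,z),velocity=.015,max_force=7)); o=st('contact'); print(tobay(o['tool_pos']))
manip.hold(.3); o=st('held'); print(tobay(o['tool_pos']))
E
```

```text
near t14.02 [0.4991 0.0186 0.0152] [-1.571 -0.002  0.024] F [-0.6  0.4 -0.3] w0.0275
True
touch t14.49 [0.4984 0.0187 0.0054] [-1.571 -0.     0.024] F [-1.8 -0.3  7.8] w0.0275
z 0.005361340199587648
in t15.65 [0.5374 0.0197 0.0053] [-1.571  0.003  0.024] F [-5.8  0.3  9.1] w0.0277
True
contact t16.13 [0.5374 0.0197 0.0054] [-1.571  0.005  0.024] F [-0.6  0.4  5. ] w0.0273
[-8.59515384e-02  6.59713092e-05]
held t16.43 [0.5374 0.0197 0.0054] [-1.571  0.004  0.024] F [-1.3 -0.2  5.5] w0.0273
[-8.59565364e-02  6.16185619e-05]
```

```bash
python3 - <<'E'
from h import *
x=-.086; z=.0056
manip.move_linear(bay(x,0,z),attitude=ori(BY),velocity=.02); manip.hold(.2); st('unload')
while x<-.064:
    x+=.004
    manip.move_linear(bay(x,0,z),attitude=ori(BY),velocity=.04); manip.hold(.1)
    o=st('%.1f'%(x*1e3)); print(np.round(tobay(o['tool_pos'])*1e3,1))
    if abs(o['wrist_force'][0])>6: break
E
```

```text
unload t16.88 [0.5372 0.0196 0.0055] [-1.571  0.     0.024] F [ 0.1 -0.3 -0.6] w0.0273
-82.0 t17.23 [0.5413 0.0197 0.0055] [-1.571  0.     0.024] F [-0.6 -0.3 -0.1] w0.0275
[-82.  -0.]
-78.0 t17.58 [0.5454 0.0198 0.0056] [-1.571 -0.     0.024] F [ 0.9 -0.2 -1.4] w0.0271
[-78.  -0.]
-74.0 t17.93 [0.5493 0.0199 0.0055] [-1.571  0.     0.024] F [-0.2  1.  -1.1] w0.0276
[-74.   0.]
-70.0 t18.28 [0.5533 0.02   0.0056] [-1.571  0.     0.024] F [ 0.4  0.1 -0.9] w0.0277
[-70.  -0.]
-66.0 t18.63 [0.5573 0.0201 0.0056] [-1.571  0.     0.024] F [-0.6 -0.9 -0.5] w0.0272
[-66.   0.]
-62.0 t18.98 [0.5613 0.0202 0.0056] [-1.571  0.     0.024] F [ 1.   0.1 -0.9] w0.0276
[-62.   0.]
```

```bash
python3 - <<'E'
from h import *
x=-.062; z=.0056
fx=0
while x<-.036:
    x+=.001
    manip.move_linear(bay(x,0,z),attitude=ori(BY),velocity=.02); manip.hold(.1)
    f=np.mean([readout.observe()['wrist_force'] for _ in range(3)],0)
    o=readout.observe(); print('%.1f t%.2f'%(x*1e3,o['clock']),np.round(tobay(o['tool_pos'])*1e3,1),np.round(o['tool_pos'][2]*1e3,2),np.round(f,1),np.round(o['ee_rot'],4),np.round(o['ft_torque'],2))
    if f[0]<-5: break
E
```

```text
-61.0 t19.33 [-61.  -0.] 5.6 [0.7 0.2 0. ] [-1.5708 -0.      0.0242] [0.01 0.05 0.01]
-60.0 t19.68 [-60.   0.] 5.59 [-0.4  0.4 -0.4] [-1.5708  0.      0.0242] [ 0.08 -0.02  0.07]
-59.0 t20.03 [-59.   0.] 5.57 [ 0.5  0.8 -1. ] [-1.5708e+00  1.0000e-04  2.4200e-02] [ 0.    0.01 -0.02]
-58.0 t20.38 [-58.  -0.] 5.59 [ 0.2 -0.2 -0.7] [-1.5708  0.      0.0242] [0.03 0.01 0.  ]
-57.0 t20.73 [-57.  -0.] 5.6 [ 0.  -0.3 -0.1] [-1.5708 -0.      0.0242] [ 0.08  0.02 -0.09]
-56.0 t21.08 [-56.  -0.] 5.57 [-0.3 -1.1 -0.5] [-1.5708e+00  1.0000e-04  2.4200e-02] [ 0.02  0.05 -0.01]
-55.0 t21.43 [-55.  -0.] 5.59 [-0.   0.  -0.2] [-1.5708  0.      0.0242] [ 0.01 -0.    0.01]
-54.0 t21.78 [-54.   0.] 5.6 [-0.1 -0.6  0.1] [-1.5708  0.      0.0242] [0.06 0.02 0.02]
-53.0 t22.13 [-53.   0.] 5.59 [-0.1  0.3 -0.5] [-1.5708  0.      0.0242] [0.07 0.03 0.02]
-52.0 t22.48 [-52.   0.] 5.59 [-0.7 -0.2 -0.8] [-1.5708  0.      0.0242] [ 0.02 -0.02 -0.01]
-51.0 t22.83 [-51.  -0.] 5.6 [-0.3  0.1  0.2] [-1.5708 -0.      0.0241] [ 0.07 -0.04  0.02]
-50.0 t23.18 [-50.  -0.] 5.6 [-0.8 -0.1 -0.5] [-1.5708  0.      0.0242] [ 0.08 -0.04  0.02]
-49.0 t23.53 [-49.  -0.] 5.6 [-0.2 -0.3 -1.3] [-1.5708e+00 -1.0000e-04  2.4200e-02] [ 0.04  0.08 -0.04]
-48.0 t23.88 [-48.1   0. ] 5.52 [-1.3 -0.2 -0.6] [-1.5708e+00  2.0000e-04  2.4200e-02] [0.04 0.19 0.02]
-47.0 t24.23 [-47.3   0. ] 5.49 [-2.9  0.  -1. ] [-1.5708e+00  6.0000e-04  2.4200e-02] [ 0.06  0.5  -0.05]
-46.0 t24.58 [-46.3   0. ] 5.45 [-6.1 -0.2 -0. ] [-1.5707e+00  8.0000e-04  2.4200e-02] [0.06 0.85 0.07]
```

```bash
python3 - <<'E'
from h import *
x=-.046; z=.0056
def rep():
    f=np.mean([readout.observe()['wrist_force'] for _ in range(3)],0)
    o=readout.observe(); print('%.1f t%.2f'%(x*1e3,o['clock']),np.round(tobay(o['tool_pos'])*1e3,2),np.round(o['tool_pos'][2]*1e3,2),np.round(f,1),'w%.4f'%o['gripper_width'],np.round(o['ft_torque'],2)); return f
while x<-.040:
    x+=.0005
    manip.move_linear(bay(x,0,z),attitude=ori(BY),velocity=.02); manip.hold(.15)
    f=rep()
    if f[0]<-9: break
manip.hold(.7); rep()
pic('wrist','pics/w6.png')
im=pic('scene','pics/s6.png'); crop(im,260,150,440,280,4,'pics/c8.png')
E
```

```text
-45.5 t24.98 [-4.587e+01  2.000e-02] 5.43 [-5.6 -0.2 -1. ] w0.0271 [ 0.02  0.81 -0.04]
-45.0 t25.38 [-4.555e+01  2.000e-02] 5.43 [-6.3 -0.8 -0.7] w0.0274 [0.06 1.03 0.02]
-44.5 t25.78 [-4.533e+01  3.000e-02] 5.41 [-7.  -0.7  0.2] w0.0278 [0.01 1.25 0.  ]
-44.0 t26.18 [-45.1    0.05] 5.41 [-8.6 -1.   1.9] w0.0273 [ 0.04  1.47 -0.04]
-43.5 t26.58 [-44.89   0.06] 5.37 [-9.4 -0.6  3.1] w0.0273 [-0.02  1.76 -0.  ]
-43.5 t27.28 [-44.87   0.06] 5.39 [-10.1  -0.4   4.1] w0.0273 [-0.06  1.68 -0.02]
```

View pics/c8.png

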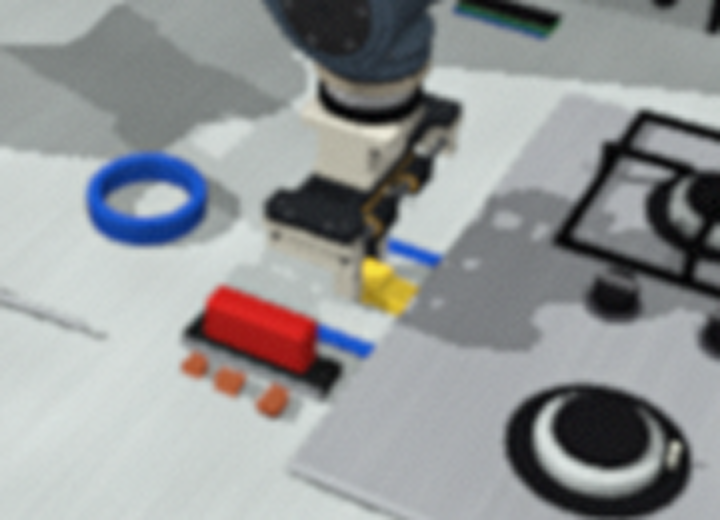

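View pics/w6.png

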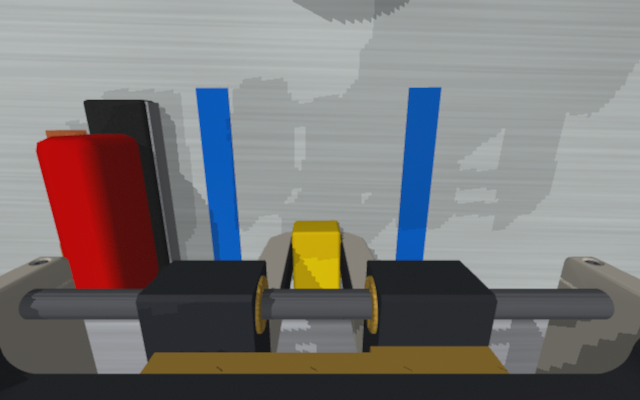

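The push holds steady at 10 N with the shim straight and centred, so I'm handing in.

```bash
python3 - <<'E'
from h import *
order.job_done(); st()
E
```

```text
the job is handed in; nothing more can be done
the job is handed in; nothing more can be done
```

The job is handed in at about 27.3 s on the robot's clock. The bay is swept and the middle-sized shim is wedged under the rim, still gripped.

- **Sweep:** one pass with the red scraper took all three chips out past the right-hand strip. I then set the scraper down beyond that strip, between it and the chips. The last pictures show the bay clear and the tape roll where it was. I did not re-check the other bystanders individually.
- **Shim:** it went in thin end first, on the bay's centre line within 0.1 mm and square to the rim. First contact came with the tool about 48.5 mm in front of the rim's edge. It finished at 44.9 mm, with a steady push of about 10 N that still held after 0.7 s.
- **Rim lift:** by geometry that depth raises the rim about 0.6 mm at most. I estimated this and did not measure it.
- **Not as planned:**
  - The first force-limited push stopped early. The shim was pressing down on the worktop with 5–9 N, so I raised the hand 0.2 mm and then pushed in small steps.
  - The worktop was carrying about 4 N of downward load again at the end.
  - The readout I asked for after the hand-in was refused, so the last figures are from just before it.

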